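# Change over the marking jig: unload finished bars, clamp new blanks

### The job

Change over the marking jig: take every finished bar (engraved scale) out of its nest and lay it flat in the wooden tray; where a rocker finger is shut on it, press the finger's tail down first so that its toe tips up. Lay every plain full-length brass blank from the bench in an empty nest of its own, whichever you like, and clamp it by pressing the toe of its finger down onto it; leave all three fingers shut, also over a nest that stays empty. The short offcuts and the other tools stay where they are.

Things in the scene. Friction and masses are not known exactly. Their poses are not given: they have to be found in the camera images.
- jig: Marking jig, fixed: steel plate 196 x 216 x 10 mm (origin: centre of its underside; x along the bars, from the nests to the pivots, away from the robot at yaw 0; y along the row of 3 stations, 72 mm apart). Each: a nest for a 75 mm bar lying along x and, behind it (+x), a rocker finger pivoted between two cheeks (30 mm high), pin 92 mm behind the nest's middle, 24 mm above the bench.
- nest_1 (a point): First nest (smallest y, robot's right): point under the middle of a seated bar, 16 mm above the bench; axes as the jig's. Two saddles 10 mm long, at x = -31 and +21 mm, with lips 15 mm apart at the seat, wider above, 23 mm over the bench; end stops 79 mm apart, 21 mm high. From x = -26 to +16 mm the bar's sides are free down to the plate (10 mm over the bench).
- nest_2 (a point): Middle nest, the same point and shape as nest_1.
- nest_3 (a point): Last nest (largest y, robot's left), the same point and shape as nest_1.
- finger_1 (a joint): Rocker finger 1, rad; an over-centre spring flips it fully either way, at about 0.29, and holds it there. 0: shut on an empty nest; 0.035: shut, toe pad on a seated bar; 0.56: tipped up, toe clear of the bar, which can be lifted out or lowered in straight from above. About 2 to 5 N at the tail or toe moves it.
- finger_2 (a joint): Rocker finger 2, rad; an over-centre spring flips it fully either way, at about 0.29, and holds it there. 0: shut on an empty nest; 0.035: shut, toe pad on a seated bar; 0.56: tipped up, toe clear of the bar, which can be lifted out or lowered in straight from above. About 2 to 5 N at the tail or toe moves it.
- finger_3 (a joint): Rocker finger 3, rad; an over-centre spring flips it fully either way, at about 0.29, and holds it there. 0: shut on an empty nest; 0.035: shut, toe pad on a seated bar; 0.56: tipped up, toe clear of the bar, which can be lifted out or lowered in straight from above. About 2 to 5 N at the tail or toe moves it.
- tail_1 (a point): Top of the black ribbed thumb pad (16 x 17 mm) on the tail of finger 1, 26 to 32 mm behind the pivot, away from the bar: 42 mm above the bench when shut, 26 mm when tipped up, 34 mm at the flip. Pressed down past that, it tips the toe up.
- toe_1 (a point): Top of the toe end of finger 1 (11 mm wide), 58 mm before the pivot, over the bar's rear end: 33 mm above the bench when shut on a bar, 61 mm when tipped up (then 13 mm nearer the pivot), 47 mm at the flip. Pressed down past that, it shuts and the tail comes up.
- tail_2 (a point): Top of the black ribbed thumb pad (16 x 17 mm) on the tail of finger 2, 26 to 32 mm behind the pivot, away from the bar: 42 mm above the bench when shut, 26 mm when tipped up, 34 mm at the flip. Pressed down past that, it tips the toe up.
- toe_2 (a point): Top of the toe end of finger 2 (11 mm wide), 58 mm before the pivot, over the bar's rear end: 33 mm above the bench when shut on a bar, 61 mm when tipped up (then 13 mm nearer the pivot), 47 mm at the flip. Pressed down past that, it shuts and the tail comes up.
- tail_3 (a point): Top of the black ribbed thumb pad (16 x 17 mm) on the tail of finger 3, 26 to 32 mm behind the pivot, away from the bar: 42 mm above the bench when shut, 26 mm when tipped up, 34 mm at the flip. Pressed down past that, it tips the toe up.
- toe_3 (a point): Top of the toe end of finger 3 (11 mm wide), 58 mm before the pivot, over the bar's rear end: 33 mm above the bench when shut on a bar, 61 mm when tipped up (then 13 mm nearer the pivot), 47 mm at the flip. Pressed down past that, it shuts and the tail comes up.
- finished_1: Finished brass bar, square, 10 x 75 x 10 mm, about 64 g, with engraved graduation lines across its top face; two or three of the three are present at the start (the others read None), each lying in the nest of the same number, clamped or with its finger already tipped up. Origin: centre of the face that is underneath at the start; y: along the bar; z: up at the start (should the bar roll, its middle stays 5 mm from the origin along z).
- finished_2: Finished brass bar, square, 10 x 75 x 10 mm, about 64 g, with engraved graduation lines across its top face; two or three of the three are present at the start (the others read None), each lying in the nest of the same number, clamped or with its finger already tipped up. Origin: centre of the face that is underneath at the start; y: along the bar; z: up at the start (should the bar roll, its middle stays 5 mm from the origin along z).
- finished_3: Finished brass bar, square, 10 x 75 x 10 mm, about 64 g, with engraved graduation lines across its top face; two or three of the three are present at the start (the others read None), each lying in the nest of the same number, clamped or with its finger already tipped up. Origin: centre of the face that is underneath at the start; y: along the bar; z: up at the start (should the bar roll, its middle stays 5 mm from the origin along z).
- blank_1: Plain brass bar, square, 10 x 75 x 10 mm, about 64 g, no engraving; two or three of the three are present (an absent one reads None), lying at the start flat on the bench to the right of the jig. Origin: centre of the face that is underneath at the start; y: along the bar; z: up at the start (should the bar roll, its middle stays 5 mm from the origin along z).
- blank_2: Plain brass bar, square, 10 x 75 x 10 mm, about 64 g, no engraving; two or three of the three are present (an absent one reads None), lying at the start flat on the bench to the right of the jig. Origin: centre of the face that is underneath at the start; y: along the bar; z: up at the start (should the bar roll, its middle stays 5 mm from the origin along z).
- blank_3: Plain brass bar, square, 10 x 75 x 10 mm, about 64 g, no engraving; two or three of the three are present (an absent one reads None), lying at the start flat on the bench to the right of the jig. Origin: centre of the face that is underneath at the start; y: along the bar; z: up at the start (should the bar roll, its middle stays 5 mm from the origin along z).
- tray: Loose wooden parts tray, 100 x 150 x 28 mm, 0.35 kg, walls 7 mm, floor 4 mm thick (origin: centre of its underside, z up). A cross wall 24 mm high at y = -15 to -20 mm divides it: the large compartment, inside 86 mm along x and 83 mm along y, reaches from y = -15 to +68 mm; the small one from -68 to -20 mm.
- offcut_1: Short brass offcut, 12 x 52 x 12 mm, too short for the jig; not part of the job, to be left where it lies. Origin: centre of its underside, y along it.
- offcut_2: Short brass offcut, 12 x 52 x 12 mm, too short for the jig; not part of the job, to be left where it lies. Origin: centre of its underside, y along it.
- graver: Graver with a wooden mushroom handle, 112 mm long, 25 mm high, near the front edge; loose, to be left alone. Origin: centre of its underside.
- paste_tin: Round paste tin, 56 mm across, 22 mm high; loose, to be left alone. Origin: centre of its underside.

How it is judged (in metres and radians):
At the end, for the whole second after the job is handed in: Each finished bar lies flat in the tray's large compartment (its origin under 18 mm over the tray's); each blank is seated in a nest (within 6 mm along it and 0.1 rad) with that finger shut on it; all three fingers shut (under 0.1 rad); all at rest (value of joint each of finger_1, finger_2, finger_3 below 0.1 rad and x of finished_1 in the frame of tray between -0.045 and 0.045 m and y of finished_1 in the frame of tray between -0.07 and 0.07 m and z of finished_1 in the frame of tray between 0 and 0.018 m and angle between finished_1's own y axis and vertical between 1.35 and 1.8 rad and linear speed of each of finished_1, finished_2, finished_3, blank_1, blank_2, blank_3 below 0.02 m/s and x of finished_2 in the frame of tray between -0.045 and 0.045 m and y of finished_2 in the frame of tray between -0.07 and 0.07 m and z of finished_2 in the frame of tray between 0 and 0.018 m and angle between finished_2's own y axis and vertical between 1.35 and 1.8 rad and x of finished_3 in the frame of tray between -0.045 and 0.045 m and y of finished_3 in the frame of tray between -0.07 and 0.07 m and z of finished_3 in the frame of tray between 0 and 0.018 m and angle between finished_3's own y axis and vertical between 1.35 and 1.8 rad and ((x of blank_1 in the frame of nest_1 between -0.006 and 0.006 m and y of blank_1 in the frame of nest_1 between -0.009 and 0.009 m and z of blank_1 in the frame of nest_1 between -0.003 and 0.013 m and angle between the y axis of blank_1 and the x axis of jig, either way round below 0.1 rad and value of joint finger_1 below 0.1 rad) or (x of blank_1 in the frame of nest_2 between -0.006 and 0.006 m and y of blank_1 in the frame of nest_2 between -0.009 and 0.009 m and z of blank_1 in the frame of nest_2 between -0.003 and 0.013 m and angle between the y axis of blank_1 and the x axis of jig, either way round below 0.1 rad and value of joint finger_2 below 0.1 rad) or (x of blank_1 in the frame of nest_3 between -0.006 and 0.006 m and y of blank_1 in the frame of nest_3 between -0.009 and 0.009 m and z of blank_1 in the frame of nest_3 between -0.003 and 0.013 m and angle between the y axis of blank_1 and the x axis of jig, either way round below 0.1 rad and value of joint finger_3 below 0.1 rad)) and ((x of blank_2 in the frame of nest_1 between -0.006 and 0.006 m and y of blank_2 in the frame of nest_1 between -0.009 and 0.009 m and z of blank_2 in the frame of nest_1 between -0.003 and 0.013 m and angle between the y axis of blank_2 and the x axis of jig, either way round below 0.1 rad and value of joint finger_1 below 0.1 rad) or (x of blank_2 in the frame of nest_2 between -0.006 and 0.006 m and y of blank_2 in the frame of nest_2 between -0.009 and 0.009 m and z of blank_2 in the frame of nest_2 between -0.003 and 0.013 m and angle between the y axis of blank_2 and the x axis of jig, either way round below 0.1 rad and value of joint finger_2 below 0.1 rad) or (x of blank_2 in the frame of nest_3 between -0.006 and 0.006 m and y of blank_2 in the frame of nest_3 between -0.009 and 0.009 m and z of blank_2 in the frame of nest_3 between -0.003 and 0.013 m and angle between the y axis of blank_2 and the x axis of jig, either way round below 0.1 rad and value of joint finger_3 below 0.1 rad)) and ((x of blank_3 in the frame of nest_1 between -0.006 and 0.006 m and y of blank_3 in the frame of nest_1 between -0.009 and 0.009 m and z of blank_3 in the frame of nest_1 between -0.003 and 0.013 m and angle between the y axis of blank_3 and the x axis of jig, either way round below 0.1 rad and value of joint finger_1 below 0.1 rad) or (x of blank_3 in the frame of nest_2 between -0.006 and 0.006 m and y of blank_3 in the frame of nest_2 between -0.009 and 0.009 m and z of blank_3 in the frame of nest_2 between -0.003 and 0.013 m and angle between the y axis of blank_3 and the x axis of jig, either way round below 0.1 rad and value of joint finger_2 below 0.1 rad) or (x of blank_3 in the frame of nest_3 between -0.006 and 0.006 m and y of blank_3 in the frame of nest_3 between -0.009 and 0.009 m and z of blank_3 in the frame of nest_3 between -0.003 and 0.013 m and angle between the y axis of blank_3 and the x axis of jig, either way round below 0.1 rad and value of joint finger_3 below 0.1 rad))); the robot touches nothing.
It fails at once if An offcut or a bystanding tool is shifted by more than 4 cm (distance of any of offcut_1, offcut_2, graver, paste_tin from where it was at the start of the episode above 0.04 m).
Of finished_1, finished_2, finished_3 only 2 to 3 are there at a start; the rules pass over those that are not, and their reading is None.
Of blank_1, blank_2, blank_3 only 2 to 3 are there at a start; the rules pass over those that are not, and their reading is None.
At some moment in a run one of blank_1, blank_2, blank_3, tray may be knocked a few centimetres aside while the robot is not near it.
Once in a run the grip may slacken for a moment while it holds something.
It also fails if it takes over 210 s, if anything falls off the work surface, if the arm or the gripper's body presses on something with over 40 N, if the wrist force passes 120 N, or if a joint passes its speed limit or range.

### The arm

A 6-joint arm with a two-finger parallel gripper is mounted at the origin on a cart in front of the work surface, level with it; the furniture and walls round the work are solid. World frame = base frame: x ahead of the robot, y to its left, z up, the work surface at z = 0. Lengths are in mm, angles in rad, forces in N, time in s.
With the tool pointing down it reaches from about 300 to 775 mm from the base axis. Payload 14.6 kg.
Tool frame: the origin (TCP) lies between the finger pads; the fingertips stand 19 mm ahead of it and the grasp point (between the pads) is the TCP; z points along the fingers, y is the line along which they close (so a half turn about z gives the same grasp; the last joint's range is limited). The gripper opens to 94 mm and grips with 3 to 60 N. Pads are 16 mm wide; open, the fingers measure 119 mm over their backs; the gripper's body (75 mm by 177 mm) begins 78 mm behind the grasp point.
Start: joints at [-1.393, 0.3, 1.521, -0, 1.321, -0.067], TCP at [133.293, -533.594, 224.446] pointing down, gripper open.
Joint ranges: [-3.03, 3.03], [-0.79, 2.21], [0.23, 2.52], [-1.04, 4.18], [0, 3.07], [-2.55, 2.55]. Speed limits (rad/s): [2.22, 2.22, 2.57, 3.14, 3.14, 3.14].

### API

Orientations are given as [roll, pitch, yaw] about the fixed x, y, z axes, in that order (R = Rz(yaw) Ry(pitch) Rx(roll)).
In Python, from cell import monitor, imaging, job, find_in, trace gives the robot as it stands. The module is installed in compiled form; this text tells all that it offers.
- The arm moves only by the tool arm_command, never from a script. Its argument "steps" is a list of rows, each a list of 5 numbers: the opening, from 0 (shut) to 1 (fully open), then the shift along the tool's x, y, z in mm, then the turn about the tool's z in degrees. In form: [[gripper, dx, dy, dz, turn], ...]. A call has 1 to 20 rows; each row is the pose to reach, as a shift and turn from the pose commanded when the call began, along the tool's axes at that moment; what a row does not reach only later rows make up. A row lasts 1/8 s, in which the tool goes at most 62.5 mm and 10.7 degrees, less where a joint would pass 70% of its speed; a pose out of reach is approached as far as the arm can. A call with a gripper value outside its range is refused whole. The fingers move at their own pace and stop on an object; "force" is the grip in N (left out, the last holds). Time passes only in rows, so rows that repeat a pose let the fingers close. It gives the time, the measured TCP pose, the force, the opening and the grip force at its end, in the units of the state.
- monitor.read_state(): the state, without advancing time (a new reading comes with each control period).
- imaging.camera(name): name is "side" or "top"; returns a dict with "img" (480x640x3 uint8, red, green, blue), "mtx" (3x3 intrinsics, pixels), "view" (4x4, takes a point from world to camera coordinates). Camera axes: x right, y down, z forward; pixel columns grow to the right and rows downward; lengths in mm; the calibration is good to about 2 mm. A picture is of the moment at which its call begins. There is no depth.
- job.sign_off(): hands the job in; it is judged then, once.
Trained networks look in a picture, given as the dict that the camera call returned (one of the last four; its "shot" number tells which), for a name from the list of things; names that differ only in an ending like _2 or _b are one class to them, and where a whole thing is asked for, a point or a joint stands for the part that bears it (a point fixed in the world has none). Each returns a list of dicts, best first, with "p" (0 to 1); they miss things now and then, are a little off and sometimes report something else, mostly with a low value. They report only what shows in the picture. A call takes as long as a camera call.
- find_in(picture, target): "rect" ([centre column, centre row, width, height] in pixels, round what is visible of it).
- trace(picture, target): "region" (480x640 bool, what is visible of it) and "rect" ([centre column, centre row, width, height] in pixels, round what is visible of it).
The state is a dict: "clock": time; "joints": joint angles; "qd": joint speeds; "effort": joint torques, N m; "eef_pos": TCP position; "eef_rot": TCP orientation; "wrist_force": force on the tool from outside, world axes, zero at the start; "moment": the same for the moment, N m; "finger_gap": finger opening in mm; "finger_force": force on a finger pad.
Only numpy, scipy, OpenCV 4.12 (cv2) and the standard library are available. Lean on these libraries where they do the work, as an engineer would, in place of code of your own. Each camera call takes 0.05 s, during which the arm holds its last target. There are 200 camera calls.

## Working session

There is one attempt and no reset: what is moved stays moved. The work goes in short steps, Python scripts to look and compute and a tool call to move; the robot and the scene stay as the last step left them, time stands still between calls to the robot, and variables do not carry over. Pictures are saved under pics/ and viewed, at most 14 in all, crops included, and the job is handed in when it is done.

Besides the shell and the picture viewer there is one more tool, called after "Request:" by a JSON object that holds its "name" and its "arguments". arm_command: Moves the arm, as the interface text tells. Its arguments: {"type":"object","properties":{"steps":{"type":"array","items":{"type":"array","items":{"type":"number"}}},"force":{"type":"number"}},"required":["steps"]}

```bash
mkdir -p pics; cat > h.py <<'E'
import numpy as np, cv2
from cell import monitor, imaging, job, find_in, trace
def ray(c,uv):
    V=np.array(c["view"]);K=np.array(c["mtx"]);R=V[:3,:3];t=V[:3,3]
    o=-R.T@t; d=R.T@np.linalg.solve(K,[uv[0],uv[1],1.]); return o,d
def at(c,uv,z):
    o,d=ray(c,uv); return o+d*(z-o[2])/d[2]
def proj(c,p):
    V=np.array(c["view"]);K=np.array(c["mtx"]);q=K@(V[:3,:3]@np.array(p,float)+V[:3,3]);return q[:2]/q[2]
def save(c,n,crop=None,s=1):
    im=c["img"][:,:,::-1]
    if crop: im=im[crop[1]:crop[3],crop[0]:crop[2]]
    cv2.imwrite("pics/"+n+".png",cv2.resize(im,None,fx=s,fy=s,interpolation=cv2.INTER_CUBIC))
def obj(c,name,z,pmin=.3):
    r=[]
    for d in trace(c,name):
        if d["p"]<pmin: continue
        m=d["region"].astype(np.uint8)
        ys,xs=np.nonzero(m)
        if len(xs)<20: continue
        P=np.array([at(c,(x,y),z)[:2] for x,y in zip(xs,ys)],np.float32)
        (cx,cy),(w,h),a=cv2.minAreaRect(P)
        if w<h: a+=90
        r.append((round(d["p"],2),np.round([cx,cy]).tolist(),np.round(sorted([w,h])).tolist(),round((a+90)%180-90,1),np.round(d["rect"]).tolist()))
    return r
E
python3 - <<'E'
from h import *
t=imaging.camera("top");s=imaging.camera("side")
save(t,"top0");save(s,"side0")
print(monitor.read_state())
for n,z in [("jig",10),("finished_1",26),("blank_1",10),("tray",28),("offcut_1",12),("graver",12),("paste_tin",22),("tail_1",42),("finger_1",35)]:
    print(n); [print("  ",o) for o in obj(t,n,z)]
for c in (t,s): print(ray(c,(320,240)))
E
```

```text
{'clock': 0.1, 'joints': array([-1.39260931e+00,  3.00421178e-01,  1.52149402e+00, -2.61691137e-05,
        1.32071048e+00, -6.66055030e-02]), 'qd': array([-7.40971043e-04, -9.89571004e-05, -1.89945888e-03,  3.49544981e-04,
        3.22971081e-05, -8.73923620e-04]), 'effort': array([ 7.82303487e-04, -5.32645619e+01, -3.53286195e+01,  7.09365914e-02,
        2.34462053e-02, -4.89072829e-05]), 'eef_pos': array([ 133.2460829 , -533.39963021,  223.95053612]), 'eef_rot': array([-3.14056024e+00, -4.34618713e-05,  2.44798988e-01]), 'wrist_force': array([ 0.34009784, -0.40827885,  0.62089231]), 'moment': array([0.03405489, 0.04637674, 0.00115571]), 'finger_force': 0.0, 'finger_gap': 94.1458685880025}
jig
   (0.59, [598.0, 122.0], [15.0, 100.0], 4.6, [257.0, 215.0, 10.0, 50.0])
finished_1
   (0.64, [523.0, -31.0], [10.0, 68.0], 4.6, [333.0, 253.0, 3.0, 37.0])
blank_1
   (0.68, [414.0, -224.0], [13.0, 73.0], -16.1, [427.0, 303.0, 15.0, 37.0])
   (0.61, [408.0, -337.0], [13.0, 74.0], 14.0, [480.0, 305.0, 17.0, 33.0])
tray
   (0.78, [522.0, 286.0], [101.0, 156.0], 84.5, [177.0, 254.0, 79.0, 52.0
[... 442 characters left out ...]
0], -46.7, [423.0, 212.0, 29.0, 31.0])
tail_1
   (0.62, [594.0, 120.0], [20.0, 98.0], 2.4, [256.0, 218.0, 6.0, 51.0])
   (0.52, [604.0, -23.0], [16.0, 94.0], 1.8, [327.0, 210.0, 11.0, 46.0])
   (0.51, [598.0, 48.0], [14.0, 93.0], 3.7, [291.0, 214.0, 8.0, 48.0])
finger_1
   (0.85, [600.0, 47.0], [12.0, 91.0], 4.5, [292.0, 212.0, 13.0, 44.0])
   (0.78, [595.0, 119.0], [15.0, 95.0], 5.3, [258.0, 218.0, 11.0, 50.0])
   (0.67, [606.0, -23.0], [17.0, 93.0], 1.8, [328.0, 211.0, 11.0, 48.0])
(array([ 4.57108793e+02, -7.19469836e-01,  9.24326867e+02]), array([ 0.09673403, -0.00818452, -0.99538508]))
(array([  60.86761059, 1036.79819519,  606.50840741]), array([ 0.36019404, -0.82418384, -0.43710901]))
```

View pics/top0.png

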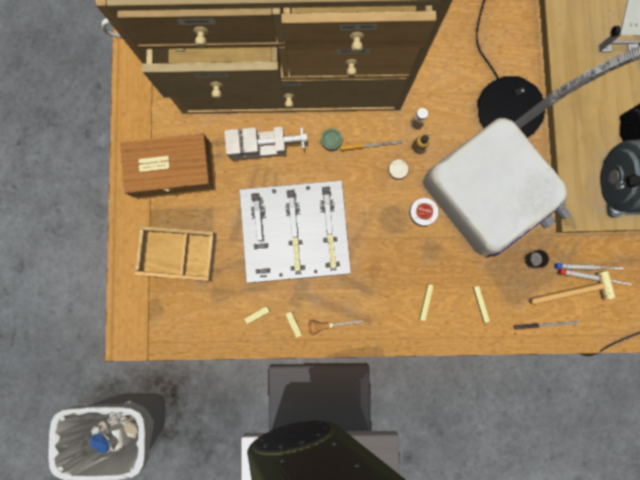

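View pics/side0.png

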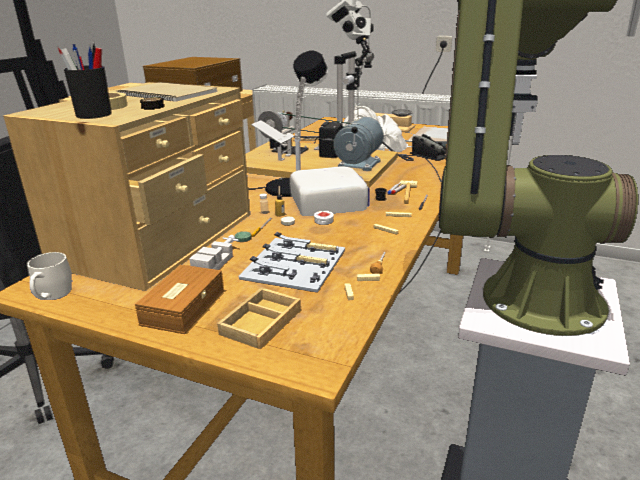

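The top view shows finished bars in nest 1 (about 332,253) and nest 2 (296,253), with nest 3 (258,255) empty. The blanks are at (427,303) and (481,305), the tray is at (176,254), and the offcuts are at (257,314) and (294,324). The side view agrees. Next I fit the jig and check the finger states.

```bash
python3 - <<'E'
from h import *
t=imaging.camera("top");s=imaging.camera("side")
im=t["img"].astype(int)
m=np.zeros((480,640),np.uint8); sub=im[170:295,230:365]
mm=((sub.min(2)>140)&(sub.max(2)-sub.min(2)<45)).astype(np.uint8)
m[170:295,230:365]=mm
n,l,st,ce=cv2.connectedComponentsWithStats(m); k=1+np.argmax(st[1:,4])
ys,xs=np.nonzero(l==k)
P=np.array([at(t,(x,y),10)[:2] for x,y in zip(xs,ys)],np.float32)
r=cv2.minAreaRect(P); print("plate",r)
# long edge yaw: also the contour hull lines
h=cv2.approxPolyDP(cv2.convexHull(P),12,True)[:,0];print(h)
a=cv2.resize(t["img"][180:285,235:355],None,fx=6,fy=6,interpolation=cv2.INTER_CUBIC)[:,:,::-1]
cv2.imwrite("pics/jigtop.png",a[:600])
save(s,"jigside",(225,220,355,300),6)
for nme in ("finished_1","finger_1","tail_1"):
    for o in trace(s,nme): print(nme,round(o["p"],2),np.round(o["rect"]))
E
```

```text
plate ((566.3109130859375, 45.19093322753906), (196.83087158203125, 217.13232421875), 4.185399532318115)
[[669.8816   -54.478867]
 [654.16736  157.9828  ]
 [461.3659   143.8011  ]
 [478.54712  -69.10029 ]]
finished_1 0.68 [312. 258.  31.   9.]
finished_1 0.66 [321. 247.  29.   7.]
finger_1 0.64 [282. 251.  34.  11.]
finger_1 0.64 [269. 264.  35.  13.]
finger_1 0.54 [293. 235.  32.  11.]
finger_1 0.48 [292. 262. 104.  61.]
finger_1 0.15 [259. 322.  83.  61.]
tail_1 0.73 [281. 250.  35.  12.]
tail_1 0.68 [327. 218.  18.  14.]
tail_1 0.64 [294. 238.  31.  12.]
tail_1 0.48 [272. 263.  36.  12.]
tail_1 0.39 [368. 277.  26.   6.]
```

View pics/jigtop.png

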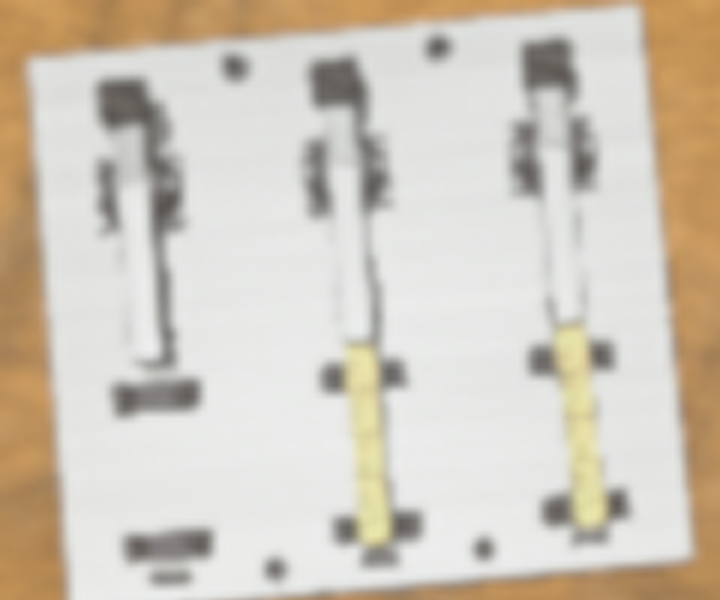

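View pics/jigside.png

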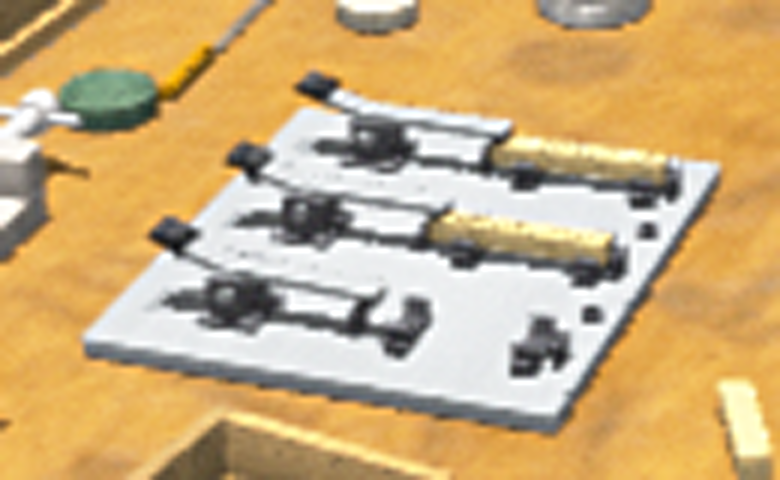

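Nests 1 and 2 hold engraved bars, and all three fingers are shut with their tails up. Nest 3 is empty and its finger is already shut, so I'll leave it and use nests 1 and 2. Next step: nest offset within the jig frame.

```bash
python3 - <<'E'
from h import *
t=imaging.camera("top")
y=np.radians(4.19);R=np.array([[np.cos(y),-np.sin(y)],[np.sin(y),np.cos(y)]]);C=np.array([566.3,45.2])
def j(px,z):
    uv=((px[0]+.5)/6-.5+235,(px[1]+.5)/6-.5+180); return np.round(R.T@(at(t,uv,z)[:2]-C),1)
print("tails",[j(p,42) for p in [(547,63),(335,83),(123,102)]])
print("bar front top edge (-37.5)",[j(p,26) for p in [(589,527),(376,545)]])
print("saddle lips rear(21)",[j(p,23) for p in [(571,358),(364,376),(156,396)]])
print("saddle lips front(-31)",[j(p,23) for p in [(586,507),(378,527),(168,545)]])
print("toe end", [j(p,33) for p in [(568,324),(359,342),(148,362)]])
for n in ("tray",):print(obj(t,n,28))
E
```

```text
tails [array([ 72.9, -72. ]), array([72.5, -0.2]), array([72.4, 71.6])]
bar front top edge (-37.5) [array([-83.8, -72.3]), array([-83.4,   0. ])]
saddle lips rear(21) [array([-25.7, -71.7]), array([-25.5,  -0.7]), array([-26. ,  70.6])]
saddle lips front(-31) [array([-76.8, -72.1]), array([-77.3,  -1. ]), array([-77. ,  70.5])]
toe end [array([-15. , -71.3]), array([-14.8,  -0.4]), array([-15.2,  71.2])]
[(0.61, [522.0, 286.0], [102.0, 157.0], 85.7, [178.0, 256.0, 80.0, 54.0]), (0.45, [594.0, 120.0], [13.0, 96.0], 5.4, [258.0, 219.0, 10.0, 47.0])]
```

```bash
cat >> h.py <<'E'
JY=4.19
def jig(x,y):
    a=np.radians(JY);return 566.3+x*np.cos(a)-y*np.sin(a),45.2+x*np.sin(a)+y*np.cos(a)
def go(x,y,z,yaw_deg):
    s=monitor.read_state();p=s["eef_pos"];w=s["eef_rot"][2];d=np.array([x,y,z])-p
    t=(np.degrees(w)-yaw_deg+180)%360-180
    return np.round([d[0]*np.cos(w)+d[1]*np.sin(w),d[0]*np.sin(w)-d[1]*np.cos(w),-d[2],t],1)
E
python3 -c "
from h import *
print(go(*jig(75,-72),120,JY),go(*jig(75,-72),47,JY))"
```

```text
[ 622.  -372.8  104.4    9.8] [ 622.  -372.8  177.4    9.8]
```

Request:
{"name": "arm_command", "arguments": {"steps": [[0,622,-372.8,0,9.8],[0,622,-372.8,0,9.8],[0,622,-372.8,0,9.8],[0,622,-372.8,0,9.8],[0,622,-372.8,0,9.8],[0,622,-372.8,0,9.8],[0,622,-372.8,0,9.8],[0,622,-372.8,0,9.8],[0,622,-372.8,0,9.8],[0,622,-372.8,0,9.8],[0,622,-372.8,0,9.8],[0,622,-372.8,0,9.8],[0,622,-372.8,50,9.8],[0,622,-372.8,104,9.8],[0,622,-372.8,104,9.8],[0,622,-372.8,104,9.8]], "force": 20}}

```text
clock: 2.9
eef_pos: [647.3, -21.3, 122.9]
eef_rot: [3.141, -0.003, 0.074]
wrist_force: [-1.0, -0.4, 0.6]
finger_gap: 0.6
finger_force: 0.0
```

```bash
python3 -c "
from h import *
print(go(*jig(75,-72),120,JY),go(*jig(75,0),120,JY))"
```

```text
[-1.  -0.2  2.9  0. ] [ -0.9 -72.2   2.9   0. ]
```

Request:
{"name": "arm_command", "arguments": {"steps": [[0,-1,0,40,0],[0,-1,0,60,0],[0,-1,0,66,0],[0,-1,0,71,0],[0,-1,0,76,0],[0,-1,0,76,0],[0,-1,0,40,0],[0,-1,0,20,0],[0,-1,-50,20,0],[0,-1,-72,20,0],[0,-1,-72,40,0],[0,-1,-72,60,0],[0,-1,-72,66,0],[0,-1,-72,71,0],[0,-1,-72,76,0],[0,-1,-72,76,0],[0,-1,-72,40,0],[0,-1,-72,0,0]]}}

```text
clock: 5.15
eef_pos: [639.8, 50.3, 121.1]
eef_rot: [-3.142, 0.001, 0.073]
wrist_force: [-1.0, 1.2, 0.2]
finger_gap: 0.4
finger_force: 0.0
```

```bash
python3 -c "
from h import *
s=imaging.camera('side');save(s,'side1',(225,200,355,300),6)
print(go(*jig(-46.3,-72),110,JY),go(*jig(-46.3,-72),37,JY))"
```

```text
[-122.2   71.6   17.5    0. ] [-122.2   71.6   90.5    0. ]
```

View pics/side1.png

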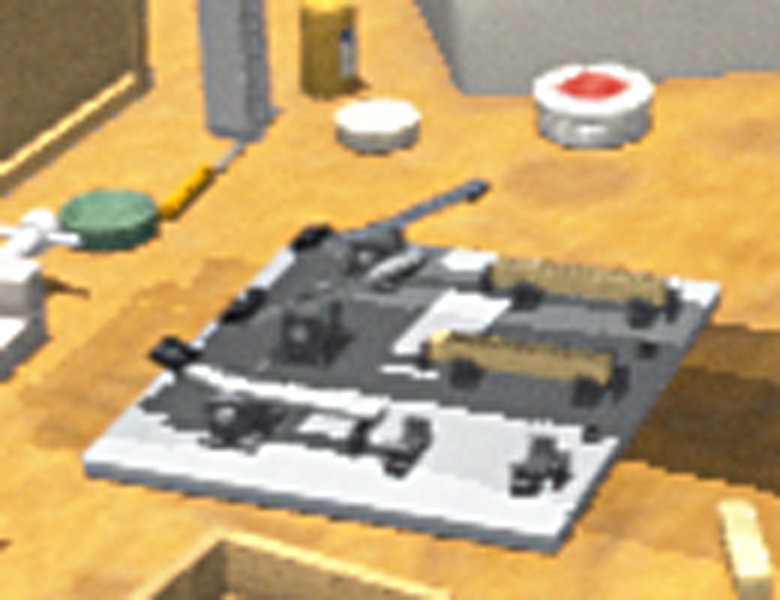

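Both fingers are tipped up: tail 1 is down at about (310,237) in the crop and tail 2 at (245,303), with the finger 2 streak near (400,265). Now the first finished bar.

Request:
{"name": "arm_command", "arguments": {"steps": [[0.4,-60,36,0,0],[0.4,-110,65,0,0],[0.4,-122.2,71.6,0,0],[0.4,-122.2,71.6,0,0],[0.4,-122.2,71.6,40,0],[0.4,-122.2,71.6,70,0],[0.4,-122.2,71.6,85,0],[0.4,-122.2,71.6,85,0],[0.4,-122.2,71.6,85,0]]}}

```text
clock: 6.32
eef_pos: [524.3, -29.8, 36.5]
eef_rot: [3.141, -0.002, 0.074]
wrist_force: [0.7, -1.1, -0.0]
finger_gap: 37.5
finger_force: 0.0
```

```bash
python3 -c "
from h import *
print(go(*jig(-46.3,-72),37,JY))"
```

```text
[ 1.   0.3 -0.5  0. ]
```

Request:
{"name": "arm_command", "arguments": {"steps": [[0,0,0,0,0],[0,0,0,0,0],[0,0,0,0,0],[0,0,0,0,0],[0,0,0,-10,0],[0,0,0,-40,0],[0,0,0,-80,0],[0,0,0,-110,0],[0,0,0,-110,0]], "force": 35}}

```text
clock: 7.45
eef_pos: [524.4, -30.0, 147.9]
eef_rot: [3.141, -0.004, 0.074]
wrist_force: [1.1, 0.6, -1.3]
finger_gap: 9.3
finger_force: 35.0
```

```bash
python3 -c "
from h import *
t=imaging.camera('top')
print([o for o in obj(t,'tray',28)])
print(monitor.read_state()['finger_gap'])
def tr(x,y,yaw=-5,c=(522,286)):
    a=np.radians(yaw);return c[0]+x*np.cos(a)-y*np.sin(a),c[1]+x*np.sin(a)+y*np.cos(a)
print(go(*tr(0,12),147,-5),go(*tr(0,12),27,-5))
save(t,'top1',(100,150,360,345),3)"
```

```text
[(0.93, [522.0, 286.0], [102.0, 156.0], 84.5, [176.0, 255.0, 79.0, 50.0])]
9.274501437036836
[  24.  -326.9   -2.     9.2] [  24.  -326.9  118.     9.2]
```

View pics/top1.png

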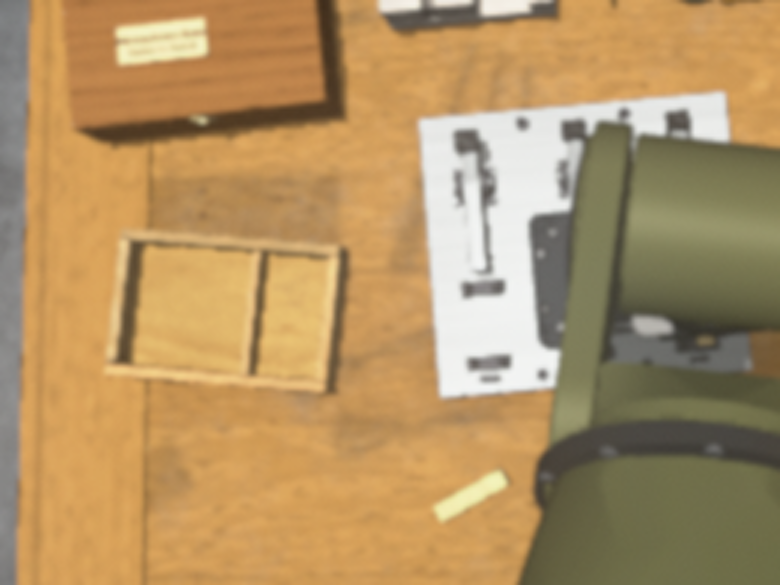

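The tray is undisturbed: the large compartment spans crop columns 130–250 and the divider is at column 254. I'll move over it and check the divider position.

Request:
{"name": "arm_command", "arguments": {"steps": [[0,24,-62,0,2],[0,24,-124,0,4],[0,24,-186,0,6],[0,24,-248,0,8],[0,24,-300,0,9.2],[0,24,-327,0,9.2],[0,24,-327,0,9.2],[0,24,-327,0,9.2],[0,24,-327,0,9.2]]}}

```text
clock: 8.68
eef_pos: [523.5, 296.9, 145.1]
eef_rot: [3.141, 0.0, -0.088]
wrist_force: [0.1, 0.1, -0.4]
finger_gap: 9.6
finger_force: 35.0
```

```bash
cat >> h.py <<'E'
def tr(x,y,yaw=-5,c=(522,286)):
    a=np.radians(yaw);return c[0]+x*np.cos(a)-y*np.sin(a),c[1]+x*np.sin(a)+y*np.cos(a)
E
python3 -c "
from h import *
t=imaging.camera('top')
for p,z in [((254,312),24),((128,303),28),((335,318),28)]:
    q=at(t,(p[0]/3+100,p[1]/3+150),z);print(q, q[:2]-tr(0,0))
print(monitor.read_state()['finger_gap'],go(*tr(0,12),27,-5))"
```

```text
[520.35333587 268.79932197  24.        ] [ -1.64666413 -17.20067803]
[527.57280498 353.18291457  28.        ] [ 5.57280498 67.18291457]
[515.11114883 212.65316174  28.        ] [ -6.88885117 -73.34683826]
10.110773396272899 [ -0.6  -0.9 118.3  -0. ]
```

Request:
{"name": "arm_command", "arguments": {"steps": [[0,-0.5,-1,50,0],[0,-0.5,-1,90,0],[0,-0.5,-1,108,0],[0,-0.5,-1,117,0],[0,-0.5,-1,117,0],[0.22,-0.5,-1,117,0],[0.22,-0.5,-1,117,0],[0.22,-0.5,-1,117,0],[0.22,-0.5,-1,90,0],[0.22,-0.5,-1,40,0],[0.22,-0.5,-1,0,0],[0.4,0,60,-10,-2],[0.4,0,122,-10,-4],[0.4,0,184,-10,-6],[0.4,0,184,-10,-9]]}}

```text
clock: 10.6
eef_pos: [507.3, 111.5, 156.0]
eef_rot: [3.141, -0.001, 0.067]
wrist_force: [-0.6, 0.7, 0.6]
finger_gap: 37.8
finger_force: 0.0
```

```bash
python3 -c "
from h import *
t=imaging.camera('top')
save(t,'top2',(100,150,360,345),3)
for n,z in (('finished_1',14),('tray',28)):print([o for o in obj(t,n,z)])
print(go(*jig(-46.3,0),147,JY),go(*jig(-46.3,0),37,JY))"
```

```text
[(0.35, [416.0, -223.0], [13.0, 73.0], -15.5, [427.0, 302.0, 17.0, 36.0])]
[(0.94, [522.0, 287.0], [101.0, 161.0], 83.6, [177.0, 257.0, 79.0, 54.0])]
[ 7.6 73.5  8.7 -0.2] [  7.6  73.5 118.7  -0.2]
```

View pics/top2.png

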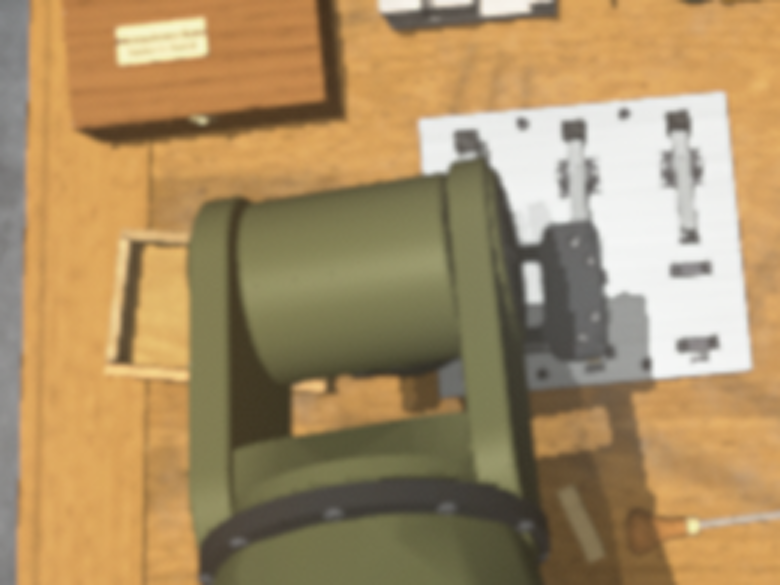

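Nest 1 is now empty with finger 1 up. The arm hides the tray's right part. Picking bar 2.

Request:
{"name": "arm_command", "arguments": {"steps": [[0.4,7.6,40,0,0],[0.4,7.6,73.5,9,0],[0.4,7.6,73.5,9,0],[0.4,7.6,73.5,60,0],[0.4,7.6,73.5,100,0],[0.4,7.6,73.5,118,0],[0.4,7.6,73.5,118,0],[0.4,7.6,73.5,118,0],[0,7.6,73.5,118,0],[0,7.6,73.5,118,0],[0,7.6,73.5,118,0],[0,7.6,73.5,118,0],[0,7.6,73.5,108,0],[0,7.6,73.5,70,0],[0,7.6,73.5,20,0],[0,7.6,73.5,0,0],[0,7.6,73.5,0,0]]}}

```text
clock: 12.88
eef_pos: [520.7, 41.9, 157.1]
eef_rot: [3.141, -0.003, 0.07]
wrist_force: [-0.1, 0.8, -0.5]
finger_gap: 9.6
finger_force: 35.0
```

```bash
python3 -c "
from h import *
t=imaging.camera('top')
save(t,'top3',(100,150,360,345),3)
for n,z in (('finished_1',14),('tray',28)):print([o for o in obj(t,n,z)])
print(monitor.read_state()['finger_gap'],go(*tr(0,44),147,-5),go(*tr(0,44),27,-5))"
```

```text
[(0.67, [639.0, 126.0], [15.0, 17.0], 89.1, [257.0, 196.0, 8.0, 9.0]), (0.46, [524.0, 297.0], [13.0, 75.0], -5.0, [176.0, 256.0, 5.0, 37.0])]
[(0.9, [522.0, 286.0], [100.0, 156.0], 84.5, [176.0, 255.0, 82.0, 54.0]), (0.37, [641.0, -21.0], [14.0, 25.0], -1.1, [327.0, 194.0, 12.0, 15.0])]
9.091150284580527 [  26.4 -286.8    7.3    9. ] [  26.4 -286.8  127.3    9. ]
```

View pics/top3.png

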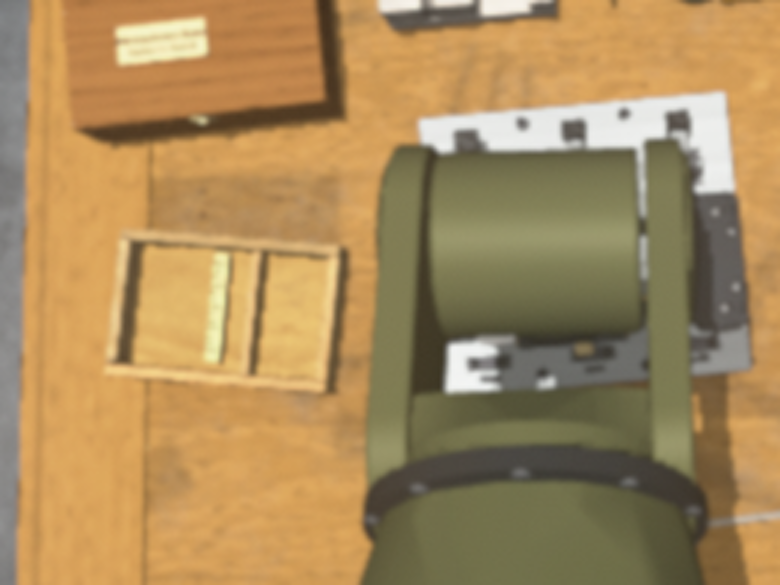

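Bar 1 lies flat in the tray at crop (216,307), which is (524,297) as intended. Now bar 2.

Request:
{"name": "arm_command", "arguments": {"steps": [[0,26.5,-60,0,2],[0,26.5,-120,0,4],[0,26.5,-180,0,6],[0,26.5,-240,0,8],[0,26.5,-287,5,9],[0,26.5,-287,7,9],[0,26.5,-287,7,9],[0,26.5,-287,50,9],[0,26.5,-287,95,9],[0,26.5,-287,115,9],[0,26.5,-287,126,9],[0,26.5,-287,126,9],[0.2,26.5,-287,126,9],[0.2,26.5,-287,126,9],[0.2,26.5,-287,126,9],[0.2,26.5,-287,100,9],[0.2,26.5,-287,50,9],[0.2,26.5,-287,0,9],[0.2,26.5,-287,-20,9]]}}

```text
clock: 15.4
eef_pos: [527.1, 330.5, 179.1]
eef_rot: [-3.139, -0.004, -0.087]
wrist_force: [0.7, -0.5, -0.7]
finger_gap: 18.7
finger_force: 0.0
```

```bash
python3 -c "
from h import *
t=imaging.camera('top')
for o in obj(t,'blank_1',10):print(o)
print(go(414,-224,147,-16))
print(go(414,-224,170,0))"
```

```text
(0.65, [414.0, -224.0], [13.0, 74.0], -15.7, [427.0, 301.0, 16.0, 39.0])
(0.59, [408.0, -336.0], [16.0, 76.0], 16.0, [482.0, 306.0, 19.0, 37.0])
(0.39, [610.0, 50.0], [17.0, 85.0], 1.0, [294.0, 210.0, 9.0, 42.0])
(0.33, [526.0, 328.0], [15.0, 71.0], -4.8, [158.0, 255.0, 11.0, 39.0])
[-64.7 562.3  31.2  11. ]
[-64.7 562.3   8.2  -5. ]
```

```bash
python3 -c "
from h import *
for k in range(2):
  t=imaging.camera('top');hsv=cv2.cvtColor(t['img'],cv2.COLOR_RGB2HSV)
  for d in trace(t,'blank_1')[:2]:
    m=cv2.dilate(d['region'].astype(np.uint8),np.ones((5,5)))>0
    g=t['img'].astype(float);
    # soft weight: brightness over surrounding wood
    bg=np.median(g[cv2.dilate(m.astype(np.uint8),np.ones((9,9)))>0 ^ m],axis=0) if 0 else np.median(g[(cv2.dilate(m.astype(np.uint8),np.ones((9,9)))>0)&~m],axis=0)
    w=np.clip(g.sum(2)-bg.sum()-40,0,None)*m
    ys,xs=np.nonzero(w>0);W=w[ys,xs]
    P=np.array([at(t,(x,y),10)[:2] for x,y in zip(xs,ys)]);c=(P*W[:,None]).sum(0)/W.sum()
    u,s,v=np.linalg.svd((P-c)*np.sqrt(W)[:,None],full_matrices=False)
    q=(P-c)@v[0];print(c.round(1),np.degrees(np.arctan(v[0][1]/v[0][0])).round(1),'L',(np.sqrt(12*(W*q*q).sum()/W.sum())).round(1))
print(go(414,-224,110,-15.7))
"
```

```text
[ 409.5 -337.6] 14.7 L 74.0
[ 409.5 -337.6] 14.7 L 74.0
[ 413.5 -224.8] -15.3 L 73.7
[-63.5 561.5  63.9  10.7]
```

Request:
{"name": "arm_command", "arguments": {"steps": [[0.4,-7,62,0,0],[0.4,-14,124,0,0],[0.4,-21,186,0,0],[0.4,-28,248,0,0],[0.4,-35,310,0,2],[0.4,-42,372,0,4],[0.4,-49,434,0,7],[0.4,-56,496,0,10],[0.4,-63.5,561.5,20,10.5],[0.4,-63.5,561.5,50,10.5],[0.4,-63.5,561.5,63,10.5],[0.4,-63.5,561.5,63,10.5],[0.4,-63.5,561.5,63,10.5]]}}

```text
clock: 17.32
eef_pos: [415.1, -223.3, 113.3]
eef_rot: [3.141, -0.001, -0.269]
wrist_force: [0.5, -0.8, 0.4]
finger_gap: 37.6
finger_force: 0.0
```

```bash
python3 -c "
from h import *
print(go(413.5,-225.3,21,-15.3))"
```

```text
[-1.   2.3 92.3 -0.1]
```

Request:
{"name": "arm_command", "arguments": {"steps": [[0.4,-1,2.3,40,0],[0.4,-1,2.3,75,0],[0.4,-1,2.3,91,0],[0.4,-1,2.3,91,0],[0.4,-1,2.3,91,0],[0,-1,2.3,91,0],[0,-1,2.3,91,0],[0,-1,2.3,91,0],[0,-1,2.3,91,0],[0,-1,2.3,91,0]]}}

```text
clock: 18.58
eef_pos: [413.0, -225.8, 21.7]
eef_rot: [3.142, -0.0, -0.27]
wrist_force: [-1.6, 1.2, 4.8]
finger_gap: 9.7
finger_force: 35.0
```

```bash
python3 -c "
from h import *
print(go(413.5,-225.3,21,-15.3),monitor.read_state()['finger_gap'])
print(go(*jig(-46.3,-72),150,JY),go(413.5,-225.3,150,-15.3))"
```

```text
[ 0.4 -0.6  0.7 -0.2] 9.701687272256999
[  56.1 -218.7 -128.3  -19.7] [   0.4   -0.6 -128.3   -0.2]
```

Request:
{"name": "arm_command", "arguments": {"steps": [[0,0,0,-30,0],[0,0,0,-80,0],[0,0,0,-125,0],[0,14,-55,-128,-6],[0,28,-110,-128,-12],[0,42,-165,-128,-18],[0,56,-219,-128,-19.5],[0,56,-219,-128,-19.5],[0,56,-219,-128,-19.5],[0,56,-219,-128,-19.5]], "force": 40}}

```text
clock: 19.82
eef_pos: [524.9, -30.6, 149.4]
eef_rot: [3.142, 0.0, 0.069]
wrist_force: [0.1, 0.8, -0.5]
finger_gap: 10.0
finger_force: 40.0
```

```bash
python3 -c "
from h import *
s=imaging.camera('side');save(s,'side2',(225,180,355,280),6)
print(go(*jig(-46.7,-72),37,JY),monitor.read_state()['finger_gap'])"
```

```text
[ 1.000e-01 -6.000e-01  1.125e+02 -3.000e-01] 9.208874325549825
```

View pics/side2.png

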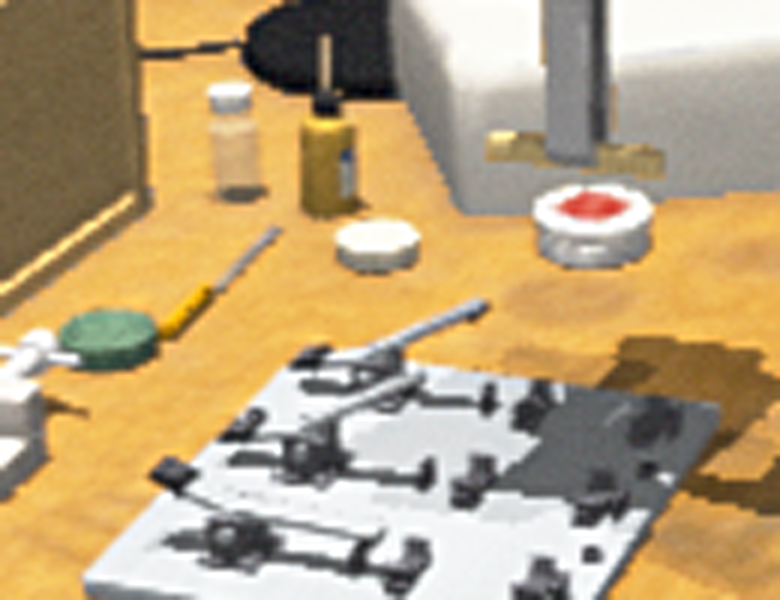

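The bar is held level and centred on the fingers, spanning crop columns 487–663 with the finger at about 575. Fingers 1 and 2 are both up. Lowering into nest 1.

Request:
{"name": "arm_command", "arguments": {"steps": [[0,0,-0.5,50,-0.3],[0,0,-0.5,85,-0.3],[0,0,-0.5,100,-0.3],[0,0,-0.5,105,-0.3],[0,0,-0.5,109,-0.3],[0,0,-0.5,111,-0.3],[0,0,-0.5,111,-0.3]]}}

```text
clock: 20.75
eef_pos: [525.5, -29.1, 38.9]
eef_rot: [3.141, -0.001, 0.076]
wrist_force: [-0.5, -0.1, 0.2]
finger_gap: 9.7
finger_force: 40.0
```

```bash
python3 -c "
from h import *
print(go(*jig(-46.7,-72),37,JY),monitor.read_state()['finger_gap'],monitor.read_state()['wrist_force'])
s=imaging.camera('side');save(s,'side3',(265,210,365,285),8)"
```

```text
[-0.6  0.9  1.9  0.1] 9.72449028279447 [-0.46206043 -0.07585585  0.22628178]
```

View pics/side3.png

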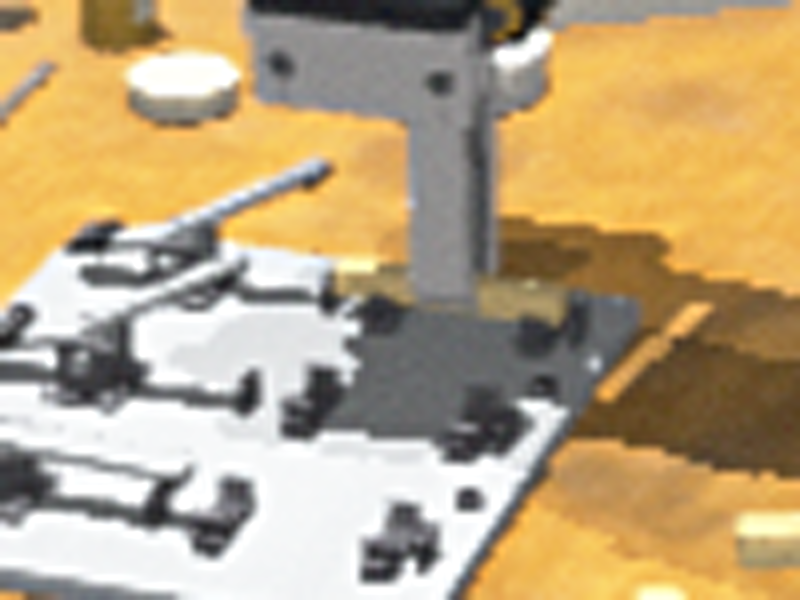

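The bar sits between the end stops with no contact force. Releasing it, then shutting finger 1.

Request:
{"name": "arm_command", "arguments": {"steps": [[0,0,0,1.5,0],[0,0,0,1.5,0],[0.2,0,0,1.5,0],[0.3,0,0,1.5,0],[0.3,0,0,1.5,0],[0.3,0,0,-30,0],[0.3,0,0,-70,0],[0,0,0,-90,0],[0,0,0,-90,0],[0,44,0,-90,0],[0,44,0,-90,0],[0,44,0,-90,0]]}}

```text
clock: 22.3
eef_pos: [568.3, -25.7, 127.1]
eef_rot: [-3.141, 0.002, 0.076]
wrist_force: [-0.8, -0.5, -0.2]
finger_gap: 0.9
finger_force: 0.0
```

```bash
python3 -c "
from h import *
print(go(*jig(-2,-72),54,JY),monitor.read_state()['finger_gap'])
s=imaging.camera('side');save(s,'side4',(265,200,365,275),8)"
```

```text
[ 1.2  1.1 73.1  0.1] 0.9311169359909177
```

View pics/side4.png

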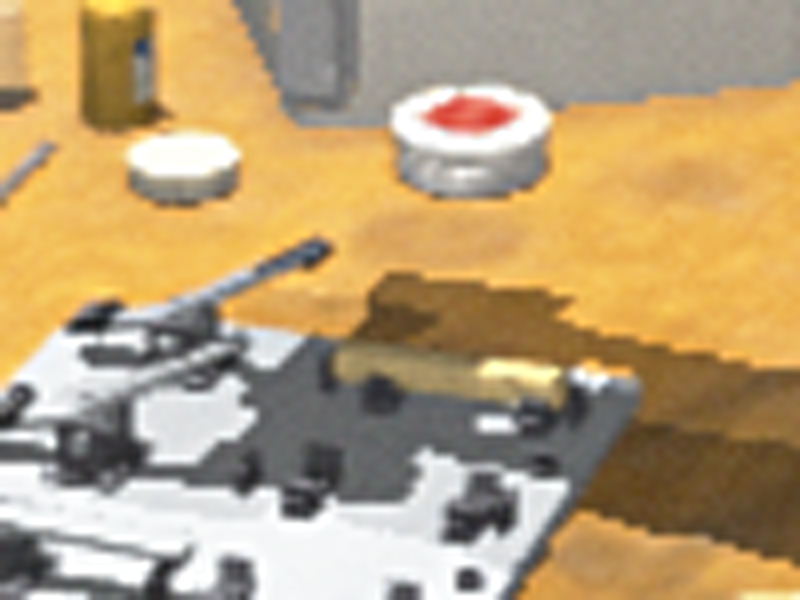

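The blank is seated between the stops in nest 1 (crop 330–568, about row 375). Pressing toe 1.

Request:
{"name": "arm_command", "arguments": {"steps": [[0,1,1,40,0],[0,1,1,50,0],[0,1,1,56,0],[0,1,1,62,0],[0,1,1,68,0],[0,1,1,74,0],[0,1,1,74,0],[0,1,1,40,0],[0,1,1,0,0],[0.4,1,1,-20,0],[0.4,-40,50,-20,0],[0.4,-80,100,-20,0],[0.4,-80,100,-20,0]]}}

```text
clock: 23.98
eef_pos: [495.4, -134.0, 149.0]
eef_rot: [3.141, -0.0, 0.072]
wrist_force: [1.2, 0.6, 0.9]
finger_gap: 36.3
finger_force: 0.0
```

```bash
python3 -c "
from h import *
t=imaging.camera('top')
for o in obj(t,'blank_1',10):print(o)
s=imaging.camera('side');save(s,'side5',(265,200,365,275),8)
print(go(409.5,-338.2,110,14.7))"
```

```text
(0.59, [525.0, -29.0], [15.0, 71.0], 1.6, [330.0, 250.0, 10.0, 36.0])
[-103.2  199.8   38.7  -10.4]
```

View pics/side5.png

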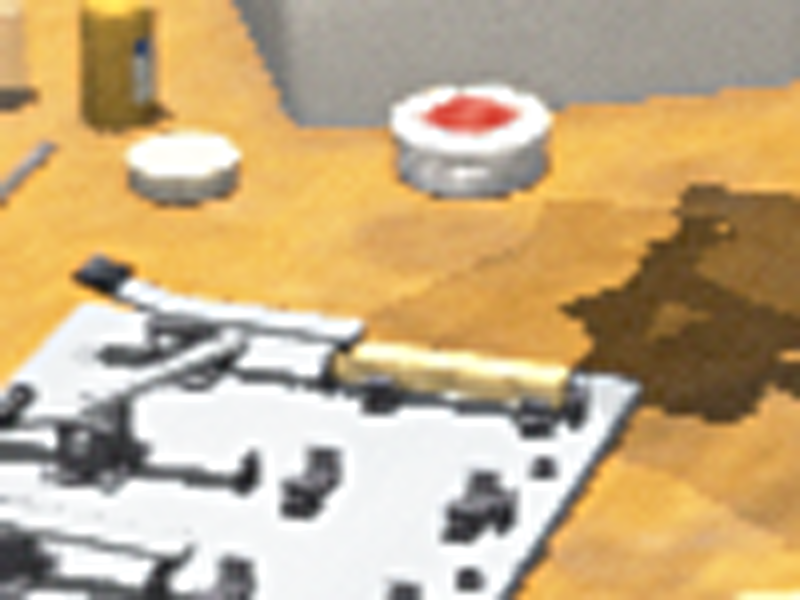

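Finger 1 is shut on the blank (tail up at crop 105,272). Now I check where blank B lies.

```bash
python3 -c "
from h import *
s=imaging.camera('side')
print(proj(s,(409.5,-338,5)))
for o in obj(s,'blank_1',5,.2):print(o)
t=imaging.camera('top');print(proj(t,(409.5,-338,5)),[ (round(o['p'],2),np.round(o['rect'])) for o in find_in(t,'offcut_1')+find_in(t,'blank_1')])"
```

```text
[397.38713475 214.73326945]
(0.68, [575.0, 22.0], [216.0, 266.0], -86.2, [292.0, 262.0, 105.0, 67.0])
(0.62, [409.0, -344.0], [30.0, 71.0], 20.8, [397.0, 214.0, 22.0, 4.0])
(0.57, [539.0, -65.0], [33.0, 75.0], 1.3, [320.0, 249.0, 23.0, 6.0])
[480.85276833 303.46587944] [(0.74, array([328., 212.,   9.,  48.])), (0.73, array([258., 311.,  20.,  13.])), (0.46, array([294., 324.,  15.,  27.])), (0.74, array([332., 251.,  14.,  33.])), (0.45, array([482., 311.,  11.,  22.])), (0.34, array([294., 231., 109., 102.]))]
```

Request:
{"name": "arm_command", "arguments": {"steps": [[0.4,-26,50,0,-2.5],[0.4,-52,100,0,-5],[0.4,-78,150,0,-8],[0.4,-103,200,0,-10.4],[0.4,-103,200,39,-10.4],[0.4,-103,200,39,-10.4],[0.4,-103,200,39,-10.4],[0.4,-103,200,39,-10.4]]}}

```text
clock: 25.38
eef_pos: [410.1, -338.6, 110.8]
eef_rot: [3.14, -0.001, 0.258]
wrist_force: [0.1, 0.4, 0.8]
finger_gap: 38.2
finger_force: 0.0
```

```bash
python3 -c "
from h import *
print(go(409.5,-338.2,21.5,14.7))"
```

```text
[-0.5 -0.5 89.3  0.1]
```

Request:
{"name": "arm_command", "arguments": {"steps": [[0.4,0,0,40,0],[0.4,0,0,75,0],[0.4,0,0,89,0],[0.4,0,0,89,0],[0.4,0,0,89,0],[0,0,0,89,0],[0,0,0,89,0],[0,0,0,89,0],[0,0,0,89,0],[0,0,0,89,0]]}}

```text
clock: 26.62
eef_pos: [409.3, -338.8, 20.6]
eef_rot: [3.142, -0.0, 0.257]
wrist_force: [-1.1, 1.4, 3.0]
finger_gap: 9.5
finger_force: 40.0
```

```bash
python3 -c "
from h import *
print(go(409.5,-338.2,21.5,14.7),monitor.read_state()['finger_gap'])
print(go(*jig(-46.3,0),150,JY))"
```

```text
[ 0.3 -0.5 -0.9  0. ] 9.540516468584492
[ 203.9 -339.9 -129.4   10.5]
```

Request:
{"name": "arm_command", "arguments": {"steps": [[0,0,0,-30,0],[0,0,0,-80,0],[0,0,0,-125,0],[0,30,-50,-129,2],[0,60,-100,-129,4],[0,90,-150,-129,6],[0,120,-200,-129,8],[0,150,-250,-129,10],[0,180,-300,-129,10.5],[0,204,-340,-129,10.5],[0,204,-340,-129,10.5],[0,204,-340,-129,10.5],[0,204,-340,-129,10.5]]}}

```text
clock: 28.25
eef_pos: [520.0, 40.9, 149.4]
eef_rot: [3.142, 0.0, 0.072]
wrist_force: [0.4, 0.1, -0.9]
finger_gap: 9.5
finger_force: 40.0
```

```bash
python3 -c "
from h import *
s=imaging.camera('side')
for o in trace(s,'blank_1')[:4]: print(round(o['p'],2),np.round(o['rect'],1))
d=jig(-46.5,0);print([proj(s,(*jig(-46.3+k,0),134)).round(1) for k in (-37.5,37.5)])
print(go(*d,37,JY),monitor.read_state()['finger_gap'])"
```

```text
0.42 [321.9 248.8  30.5   7.6]
[array([325.2, 218.9]), array([294.9, 215.2])]
[-1.000e-01 -8.000e-01  1.125e+02 -0.000e+00] 9.513396558721817
```

Request:
{"name": "arm_command", "arguments": {"steps": [[0,0,-0.5,50,0],[0,0,-0.5,85,0],[0,0,-0.5,100,0],[0,0,-0.5,105,0],[0,0,-0.5,109,0],[0,0,-0.5,111,0],[0,0,-0.5,111,0]]}}

```text
clock: 29.22
eef_pos: [520.4, 42.4, 38.9]
eef_rot: [3.142, -0.001, 0.074]
wrist_force: [-0.3, 0.6, -0.6]
finger_gap: 9.2
finger_force: 40.0
```

```bash
python3 -c "
from h import *
s=imaging.camera('side');save(s,'side6',(265,210,365,285),8)
print(go(*jig(-46.5,0),37,JY),monitor.read_state()['wrist_force'])"
```

```text
[-0.4  0.6  1.9  0. ] [0.8455214  0.39730968 0.08161174]
```

View pics/side6.png

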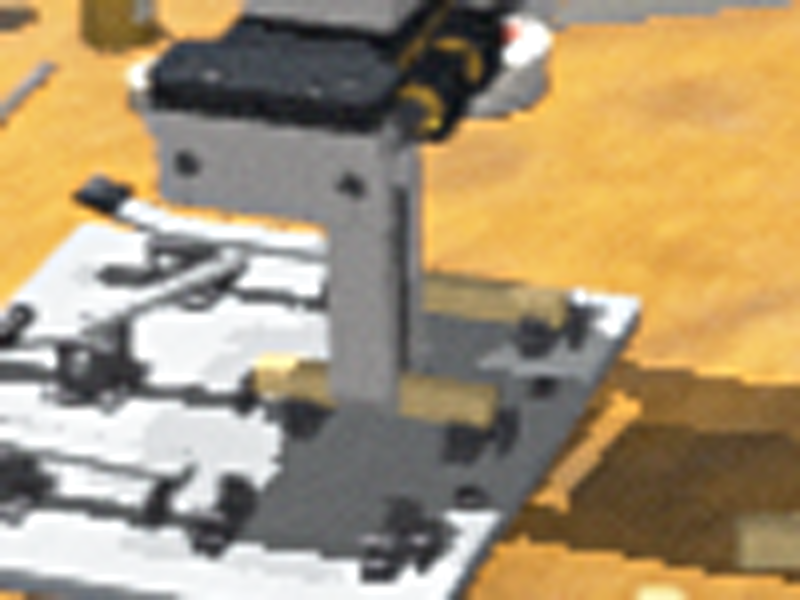

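The bar in nest 2 is between the stops (crop 255–498) with no contact force. I release it, shut finger 2 and retreat.

Request:
{"name": "arm_command", "arguments": {"steps": [[0,0,0,1.5,0],[0,0,0,1.5,0],[0.2,0,0,1.5,0],[0.3,0,0,1.5,0],[0.3,0,0,1.5,0],[0.3,0,0,-30,0],[0.3,0,0,-70,0],[0,0,0,-90,0],[0,0,0,-90,0],[0,44,0,-90,0],[0,44,0,-90,0],[0,44,0,-90,0]]}}

```text
clock: 30.78
eef_pos: [563.1, 45.7, 127.1]
eef_rot: [-3.141, 0.002, 0.074]
wrist_force: [0.1, -0.4, -0.0]
finger_gap: 0.4
finger_force: 0.0
```

```bash
python3 -c "
from h import *
print(go(*jig(-2,0),54,JY),monitor.read_state()['finger_gap'])"
```

```text
[ 1.1  0.7 73.1  0. ] 0.37077630820772783
```

Request:
{"name": "arm_command", "arguments": {"steps": [[0,1,0.5,40,0],[0,1,0.5,50,0],[0,1,0.5,56,0],[0,1,0.5,62,0],[0,1,0.5,68,0],[0,1,0.5,74,0],[0,1,0.5,74,0],[0,1,0.5,40,0],[0,1,0.5,0,0],[0,1,0.5,-60,0],[0,-30,60,-80,0],[0,-60,120,-80,0],[0,-90,180,-80,0],[0,-110,240,-80,0],[0,-110,300,-80,0],[0,-110,300,-80,0],[0,-110,300,-80,0]]}}

```text
clock: 32.9
eef_pos: [476.3, -261.7, 208.3]
eef_rot: [-3.141, 0.0, 0.073]
wrist_force: [-0.1, -0.1, 0.5]
finger_gap: 0.5
finger_force: 0.0
```

```bash
python3 -c "
from h import *
s=imaging.camera('side');t=imaging.camera('top')
a=s['img'][205:295,225:355];b=t['img'][180:285,125:360]
A=cv2.resize(a,(455,315),interpolation=cv2.INTER_CUBIC);B=cv2.resize(b,(622,278),interpolation=cv2.INTER_CUBIC)
o=np.zeros((593,622,3),np.uint8);o[:315,:455]=A;o[315:]=B
cv2.imwrite('pics/fin.png',o[:,:,::-1])
for n,z in (('finished_1',14),('blank_1',26),('tray',28)):print(n,[q[:4] for q in obj(t,n,z)])
print(jig(-46.3,-72),jig(-46.3,0))"
```

```text
finished_1 [(0.71, [527.0, 327.0], [13.0, 73.0], -4.9), (0.58, [525.0, 297.0], [13.0, 73.0], -4.6)]
blank_1 [(0.59, [522.0, -30.0], [11.0, 66.0], 3.7), (0.44, [519.0, 41.0], [11.0, 66.0], 4.5)]
tray [(0.74, [522.0, 286.0], [100.0, 157.0], 84.5)]
(np.float64(525.3843660687296), np.float64(-29.990430907145914)) (np.float64(520.1237485791311), np.float64(41.81713069766092))
```

View pics/fin.png

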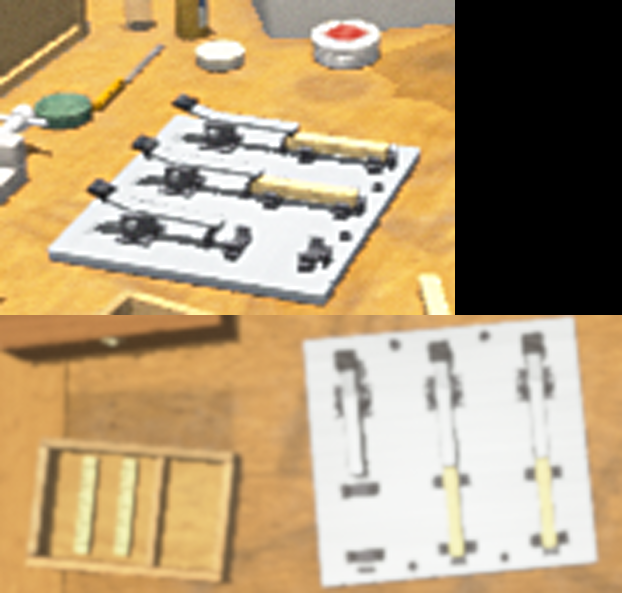

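All three fingers are shut, with tails up at (185,103), (145,147) and (102,190). The plain blanks are seated in nests 1 and 2, and both engraved bars lie flat in the tray's large compartment at (85,505) and (125,507).

```bash
python3 -c "
from cell import job
print(job.sign_off())"
```

```text
the job is handed in; nothing more can be done
None
```

The changeover is done and handed in: both finished bars lie flat in the tray's large compartment, both blanks are clamped in nests 1 and 2, and all three fingers are shut (nest 3 empty); the sign-off returned no verdict.

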